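Clamp a filter cartridge in the hand-lever tester

TASK

Leak-test the single filter cartridge that stands by itself toward the right of the bench: put it upright into the open cup of the lever tester while the safety catch is still on, then flip the catch right over toward you, and only then pull the lever by its crossbar forward and down as far as it goes, so that its foot clamps the cartridge. The lever springs back and ends the test when let go, so finish while still holding the crossbar fully down. Leave the other parts on the bench where they stand.

Things in the scene. Friction and masses are not known exactly. Their poses are not given: they have to be found in the camera images.
- cartridge: the cartridge to test: cream plastic, round and slightly tapered, with a black O-ring; 45 mm across at the widest, 72 mm tall, 45 g. It stands upright by itself in the right-hand part of the bench, near a blue collar and a squeeze bottle (these three change places). Origin: centre of its underside, z up. Grip it round the body near its top
- cup_mouth (a point): centre of the open mouth of the round aluminium cup on the tester, 70 mm above the bench; bore 53 mm, outside 72 mm. A sprung lifter pad inside lies 32 mm below the mouth (a cartridge on it has its top 110 mm above the bench); pressing pushes the pad down by up to 12 mm more, against 4 N rising to 10 N. Axes: x away from the operator, y to the tester's left, z up
- tester: the tester, fixed to the bench: grey base 235 x 195 x 16 mm, its front edge 110 mm before the cup's axis. Origin on the bench under the cup's axis; axes as at the cup mouth (its front is -x). With the lever upright nothing is above the cup; the lever and its foot stand behind it, beyond x = 70 mm. A dial gauge stands at x 54 to 75, y 45 to 87 mm, 105 mm high
- press_lever (a joint): the lever of the tester, rad: 0 upright (start), grows as it is pulled forward and down; 1.57 is level, fully down on a fully pressed cartridge; the foot first touches a loaded cartridge near 1.44. A spring always pushes it back up; holding it down on a cartridge takes about 8 N at the crossbar. While the catch is on, the lever is blocked after about 0.1 rad
- lever_hinge (a point): the lever's pivot axis at mid-width, 120 mm above the bench and 95 mm behind the cup's axis; axes as the tester's at lever 0; the hinge runs along y
- handle: the lever's crossbar, a black ribbed sleeve that turns freely on its rod: 18 mm in diameter, 72 mm long, along the tester's y, between two flat steel arms (inner faces 76 mm apart). Origin: its centre, 180 mm from the lever's pivot: straight above it (300 mm above the bench) when upright, 85 mm before the cup's axis and 120 mm above the bench when down. It can be pinched from above and led round the arc
- safety_catch (a joint): the safety catch, rad: 0 upright and on (start), grows as it is flipped toward the operator (-x of the tester); 1.3 is fully over. The lever is free from about 0.4; flip it beyond 0.9. It stays where it is left; moving it takes about 0.6 N at the tab
- catch_hinge (a point): the catch's pivot at the right-hand side of the tester: 50 mm behind the cup's axis, 87 mm to its right, 45 mm above the bench; the hinge runs along the tester's y
- catch_tab (a point): centre of the steel finger tab at the top of the catch: an upright plate 6 mm thick (x), 50 mm wide (y), 30 mm tall, ribbed on its rear face. With the catch on, this point is 105 mm above the catch's pivot, 6 mm before it and 30 mm to its right; the tab reaches 15 mm farther right. Behind its outer half there is free room for a finger to push it to the front
- collar: bystander: blue threaded bottle collar, 55 mm across, 56 mm tall; origin under its centre
- grease: bystander: squeeze bottle with a pointed nozzle, 43 mm across, 139 mm tall; origin under its centre
- spare_a: bystander: one of three cartridges that stand together at the back of the bench, 45 x 72 mm; origin under its centre
- spare_b: bystander: second of the three cartridges at the back
- spare_c: bystander: third of the three cartridges at the back
- tin: bystander: open round tin of O-rings, 68 mm across, 22 mm tall, near the left front; origin under its centre
There are look-alikes about, which are no part of the job. What is shaped like the cartridge but green is not meant.

How it is judged:
By the outcome, as a careful person would: the job done as asked, in the order asked, and still so for the second after the job is handed in, while the arm keeps its last pose, push and grip.
It also fails if it takes over 64 s, if anything falls off the work surface, if the arm or the gripper's body presses on something with over 40 N, if the wrist force passes 120 N, or if a joint passes its speed limit or range.

ROBOT

A 7-joint arm with a two-finger parallel gripper is mounted at the origin on the work surface; the furniture and walls round the work are solid. World frame = base frame: x ahead of the robot, y to its left, z up, the work surface at z = 0. Lengths are in m, angles in rad, forces in N, time in s.
With the tool pointing down it reaches from about 0.425 to 0.925 m from the base axis. Payload 6.8 kg.
Tool frame: the origin (TCP) lies midway between the tips of the shut fingers; the grasp point (between the pads) lies 19 mm behind it (r.grip_point_offset is the distance from the TCP to the grasp point, in m); z points along the fingers, y is the direction in which the jaws open and shut (so a half turn about z gives the same grasp; the last joint's range is limited). The gripper opens to 88 mm and grips with 3 to 60 N. Pads are 20 mm wide; open, the fingers measure 115 mm over their backs; the gripper's body (75 mm by 178 mm) begins 61 mm behind the grasp point.
Start: joints at [1.189, 0.477, 0.022, 1.555, -0.011, 1.109, -0.083], TCP at [0.183, -0.65, 0.223] pointing down, gripper open.
Joint ranges: [-2.96, 2.96], [-0.34, 2.1], [-1.41, 1.46], [0.24, 2.44], [-1.37, 4.51], [0.17, 1.92], [-2.96, 2.96]. Speed limits (rad/s): [2.39, 2.39, 3.14, 3.14, 3.14, 3.14, 3.14].

INTERFACE

Orientations are given as [roll, pitch, yaw] about the fixed x, y, z axes, in that order (R = Rz(yaw) Ry(pitch) Rx(roll)).
In Python, from bench import r, grab_frame gives the robot as it stands.
- The arm moves only by the tool jog_arm, never from a script. Its argument "plan" is a list of rows, each a list of 5 numbers: the shift along the world's x, y, z in mm, then the turn about the world's z in rad, then the closure in counts, from 0 (fully open) to 255 (shut). In form: [[dx, dy, dz, yaw, gripper], ...]. A call has 1 to 8 rows; each row shifts and turns the commanded pose from where the row before left it; what a row does not reach is not made up. A row lasts 1/10 s, in which the tool goes at most 50 mm and 8.59 degrees, less where a joint would pass 70% of its speed; a pose out of reach is approached as far as the arm can. A call is refused whole if a number of a shift passes 50 or a number of a turn 0.15, either way. A call with a gripper value outside its range is refused whole. The fingers move at their own pace and stop on an object; "squeeze" is the grip in N (left out, the last holds). Time passes only in rows, so rows that do not move let the fingers close. It gives the time, the measured TCP pose, the force and the opening at its end, in the units of the state.
- r.read_state(): the state, without advancing time (a new reading comes with each control period).
- grab_frame(name): name is "scene" or "top"; returns a dict with "color" (384x512x3 uint8, red, green, blue), "K" (3x3 intrinsics, pixels), "distortion" ([k1, k2, p1, p2, k3] as OpenCV has them; the pictures are not rectified), "R" (3x3) and "t" (3): a world point X has camera coordinates R X + t. Camera axes: x right, y down, z forward; pixel columns grow to the right and rows downward; lengths in m; the calibration is good to about 2 mm. A picture is of the moment at which its call begins. There is no depth.
- r.finish_job(): hands the job in, once; it reports no verdict.
The state is a dict: "t": time; "joint_positions": joint angles; "joint_velocities": joint speeds; "tau": joint torques, N m; "position": TCP position; "eef_rot": TCP orientation; "contact_force": force on the tool from outside, world axes, zero at the start; "wrist_torque": the same for the moment, N m; "finger_gap": finger opening in m.
Only numpy, scipy, OpenCV 4.12 (cv2) and the standard library are available. Lean on these libraries where they do the work, as an engineer would, in place of code of your own. Each camera call takes 0.05 s, during which the arm holds its last target.

## Working session

There is one attempt and no reset: what is moved stays moved. The work goes in short steps, Python scripts to look and compute and a tool call to move; the robot and the scene stay as the last step left them, time stands still between calls to the robot, and variables do not carry over. Pictures are saved under pics/ and viewed, and the job is handed in when it is done.

Besides the shell and the picture viewer there is one more tool, called after "Call:" by a JSON object that holds its "fn" and its "kwargs", one argument or row to a line. jog_arm: Moves the arm, as the interface text tells. Its arguments: {"type":"object","properties":{"plan":{"type":"array","items":{"type":"array","items":{"type":"number"}}},"squeeze":{"type":"number"}},"required":["plan"]}

```bash
ls; mkdir -p pics
python3 - <<'E'
from bench import r, grab_frame
import cv2
for n in("scene","top"):
    f=grab_frame(n); cv2.imwrite(f"pics/{n}0.png",f["color"][:,:,::-1]); print(n,f["K"].tolist(),f["distortion"],f["R"].tolist(),f["t"])
print(r.read_state()); print(r.grip_point_offset)
E
```

```text
pics
scene [[405.399071672042, 0.0, 255.48133107603334], [0.0, 405.399071672042, 197.6349878880286], [0.0, 0.0, 1.0]] [-0.02736191  0.          0.          0.          0.        ] [[0.6588725189779299, -0.7522482217150278, 0.0031010743711882118], [-0.35105623044866996, -0.31112075319425025, -0.8831553657171611], [0.6653168619528952, 0.5807981489798506, -0.46907033944039955]] [-0.43202525  0.31137647  1.00223808]
top [[379.70724753914084, 0.0, 256.7157227901294], [0.0, 379.70724753914084, 193.8676529259681], [0.0, 0.0, 1.0]] [0.02050384 0.         0.         0.         0.        ] [[0.015024549841700383, -0.9998428706335916, -0.009407281500686785], [-0.9918636363778514, -0.01371383588624076, -0.12656404519685263], [0.1264151483539847, 0.011232308242928628, -0.9919138296838972]] [-0.06648471  0.56552908  1.35744123]
{'t': 0.1, 'joint_positions': array([ 1.18885278,  0.47769383,  0.02234424,  1.5563106 , -0.01149473,
        1.10925512, -0.08306371]), 'joint_velocities': array([-0.0006086 , -0.00098918, -0.00097377, -0.00103605, -0.00165513,
        0.00133077, -0.00120663]), 'tau': array([ 4.12502312e-03, -5.84088671e+01,  1.53993409e+00, -2.73311681e+01,
       -5.42328379e-02,  1.31179360e-02,  3.93251059e-05]), 'position': array([ 0.18239411, -0.64936069,  0.22181252]), 'eef_rot': array([-3.14005830e+00,  1.15328444e-04,  2.73901325e-01]), 'contact_force': array([0.56318195, 0.39920463, 0.37700717]), 'wrist_torque': array([-0.020019  , -0.04509133,  0.0349749 ]), 'finger_gap': 0.08771429229231947}
0.0187
```

View pics/scene0.png

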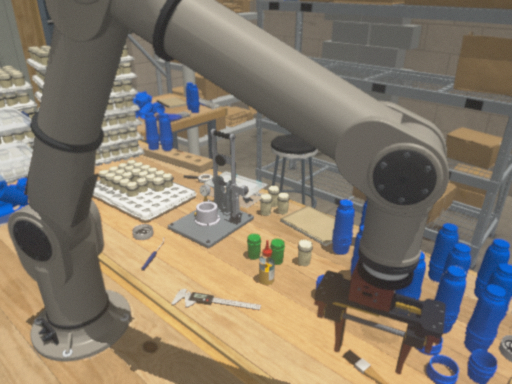

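View pics/top0.png

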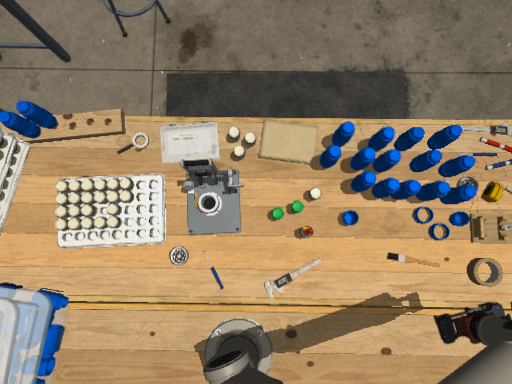

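The top view shows the cartridge at about (315,193), the cup at (209,203), green look-alikes at (278,214) and (297,207), grease at (306,232) and the collar at (350,218). I'll enlarge these areas.

Run:
```python
import cv2
a=cv2.imread("pics/top0.png"); b=cv2.imread("pics/scene0.png")
c=a[140:250,170:370]; cv2.imwrite("pics/c1.png",cv2.resize(c,None,fx=4,fy=4,interpolation=cv2.INTER_CUBIC))
c=b[120:290,160:320]; cv2.imwrite("pics/c2.png",cv2.resize(c,None,fx=3.5,fy=3.5,interpolation=cv2.INTER_CUBIC))
```

```text
(no output)
```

View pics/c1.png

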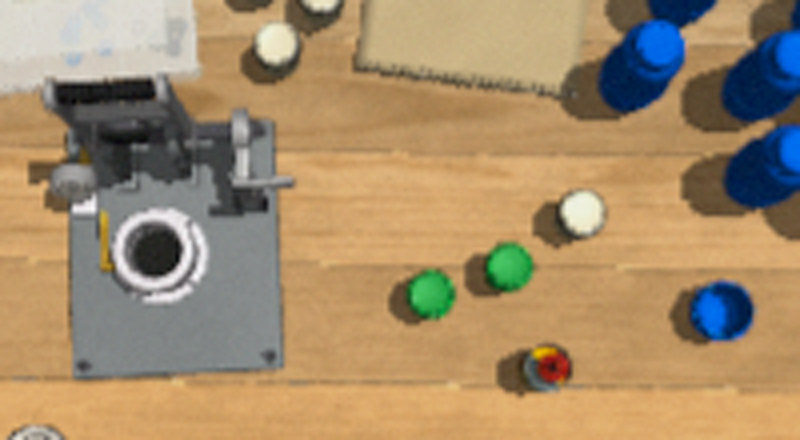

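View pics/c2.png

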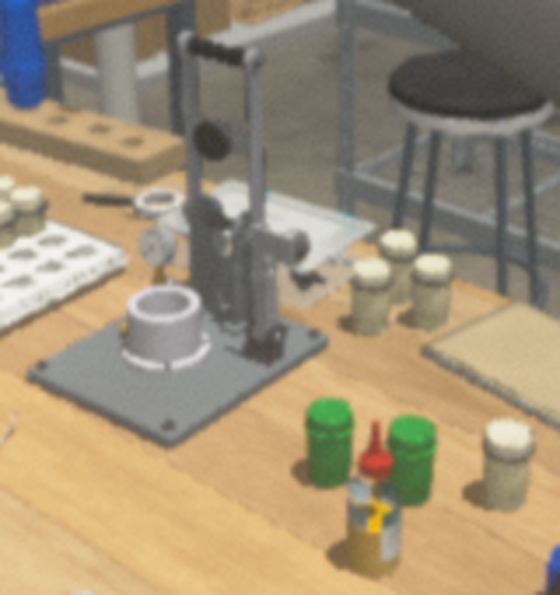

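```bash
cat > h.py <<'E'
import numpy as np, cv2
C={"scene":(np.array([[405.399071672042,0,255.48133107603334],[0,405.399071672042,197.6349878880286],[0,0,1]]),np.array([-0.02736191,0,0,0,0.]),np.array([[0.6588725189779299,-0.7522482217150278,0.0031010743711882118],[-0.35105623044866996,-0.31112075319425025,-0.8831553657171611],[0.6653168619528952,0.5807981489798506,-0.46907033944039955]]),np.array([-0.43202525,0.31137647,1.00223808])),
"top":(np.array([[379.70724753914084,0,256.7157227901294],[0,379.70724753914084,193.8676529259681],[0,0,1]]),np.array([0.02050384,0,0,0,0.]),np.array([[0.015024549841700383,-0.9998428706335916,-0.009407281500686785],[-0.9918636363778514,-0.01371383588624076,-0.12656404519685263],[0.1264151483539847,0.011232308242928628,-0.9919138296838972]]),np.array([-0.06648471,0.56552908,1.35744123]))}
def atz(cam,u,v,z):
    K,D,R,t=C[cam]; p=cv2.undistortPoints(np.array([[[u,v]]],float),K,D)[0,0]
    d=R.T@np.array([p[0],p[1],1]); o=-R.T@t; return o+d*(z-o[2])/d[2]
def proj(cam,X):
    K,D,R,t=C[cam]; return cv2.projectPoints(np.array(X,float).reshape(-1,1,3),cv2.Rodrigues(R)[0],t,K,D)[0][:,0]
def crop(x,y,x0,y0,s): return x0+(x+.5)/s-.5, y0+(y+.5)/s-.5
E
python3 - <<'E'
from h import *
np.set_printoptions(precision=4,suppress=True)
c1=lambda x,y,z:atz("top",*crop(x,y,170,140,4),z)
c2=lambda x,y,z:atz("scene",*crop(x,y,160,120,3.5),z)
for n,p in dict(cart=(582,214,.072),cup=(156,250,.07),FL=(74,377,.016),FR=(282,369,.016),BR=(273,121,.016),h1=(50,95,.3),h2=(165,88,.3),tab1=(240,181,.15),tab2=(294,181,.15),g1=(509,267,.072),grease=(549,369,.139),collar=(722,310,.056)).items(): print("top",n,c1(*p))
for n,p in dict(cart=(508,430,.072),cup=(164,301,.07),FL=(32,373,.016),FR=(172,441,.016),BR=(327,341,.016),h1=(187,40,.3),h2=(258,55,.3),grease=(376,425,.139)).items(): print("sc",n,c2(*p))
E
```

```text
top cart [ 0.5673 -0.267   0.072 ]
top cup [0.53   0.1126 0.07  ]
top FL [0.4173 0.1917 0.016 ]
top FR [0.4273 0.0007 0.016 ]
top BR [0.6587 0.014  0.016 ]
top h1 [0.6219 0.1639 0.3   ]
top h2 [0.6284 0.0777 0.3   ]
top tab1 [0.5812 0.0323 0.15  ]
top tab2 [ 0.5818 -0.0133  0.15  ]
top g1 [ 0.519  -0.2021  0.072 ]
top grease [ 0.4274 -0.2292  0.139 ]
top collar [ 0.4847 -0.3936  0.056 ]
sc cart [ 0.5684 -0.2688  0.072 ]
sc cup [0.5312 0.1145 0.07  ]
sc FL [0.4128 0.1781 0.016 ]
sc FR [ 0.4241 -0.0078  0.016 ]
sc BR [0.6478 0.0044 0.016 ]
sc h1 [0.6277 0.1684 0.3   ]
sc h2 [0.642  0.0864 0.3   ]
sc grease [ 0.4239 -0.2434  0.139 ]
```

Run:
```python
from h import *
import cv2
a=cv2.imread("pics/top0.png"); b=cv2.imread("pics/scene0.png")
c=a[110:250,290:490]; cv2.imwrite("pics/c3.png",cv2.resize(c,None,fx=4,fy=4,interpolation=cv2.INTER_CUBIC))
c=b[180:300,300:400]; cv2.imwrite("pics/c4.png",cv2.resize(c,None,fx=4,fy=4,interpolation=cv2.INTER_CUBIC))
```

```text
(no output)
```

View pics/c3.png

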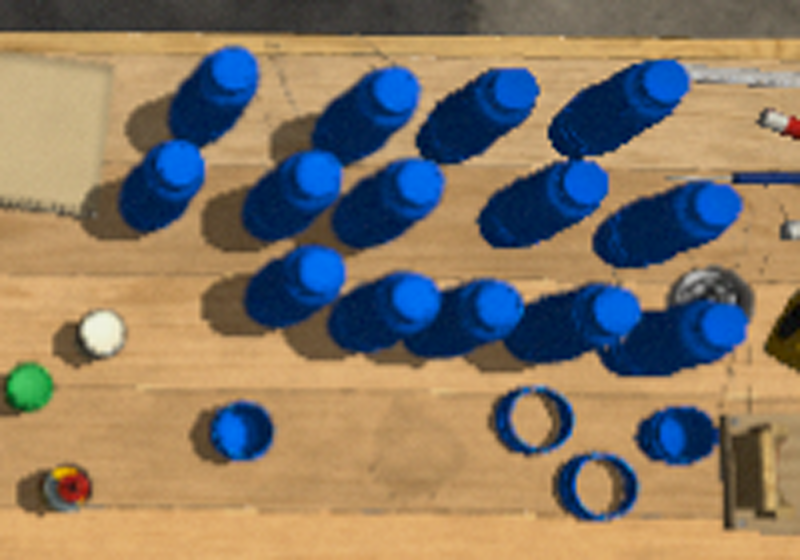

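View pics/c4.png

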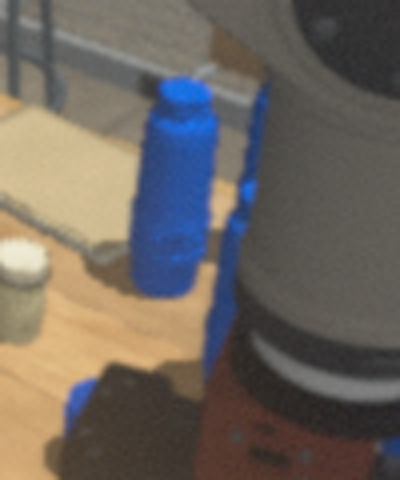

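The cartridge is at (.568,−.268) and the cup at (.531,.1135). The tester yaw is about 0.055. The nearest bottle is about 0.13 m from the cartridge, which is clear. I'm approaching the cartridge now.

Call:
{"fn": "jog_arm", "kwargs": {
  "plan": [
    [26, 42, 0, -0.06, 0],
    [26, 42, 0, -0.06, 0],
    [26, 42, 0, -0.06, 0],
    [26, 42, 0, -0.06, 0],
    [26, 42, 0, -0.06, 0],
    [26, 42, 0, -0.06, 0],
    [26, 42, 0, -0.06, 0],
    [26, 42, 0, -0.06, 0]
  ],
  "squeeze": 15
}}

```text
t: 0.9
position: [0.391, -0.3119, 0.2226]
eef_rot: [3.142, 0.0, -0.209]
contact_force: [0.3, 0.2, -0.2]
finger_gap: 0.0883
```

Call:
{"fn": "jog_arm", "kwargs": {
  "plan": [
    [44, 11, 0, 0, 0],
    [44, 11, 0, 0, 0],
    [44, 11, 0, 0, 0],
    [45, 11, 0, 0, 0],
    [0, 0, -40, 0, 0],
    [0, 0, -30, 0, 0],
    [0, 0, 0, 0, 0]
  ]
}}

```text
t: 1.6
position: [0.5644, -0.2684, 0.1478]
eef_rot: [-3.14, 0.009, -0.206]
contact_force: [-0.5, 0.4, 0.2]
finger_gap: 0.0879
```

Run:
```python
from bench import r, grab_frame
import cv2
f=grab_frame("scene")["color"][:,:,::-1]; g=grab_frame("top")["color"][:,:,::-1]
cv2.imwrite("pics/s1.png",cv2.resize(f[150:320,220:400],None,fx=3,fy=3)); cv2.imwrite("pics/t1.png",cv2.resize(g[130:260,220:400],None,fx=3,fy=3)); print(r.read_state()["position"])
```

```text
[ 0.56717047 -0.26996136  0.15270102]
```

View pics/s1.png

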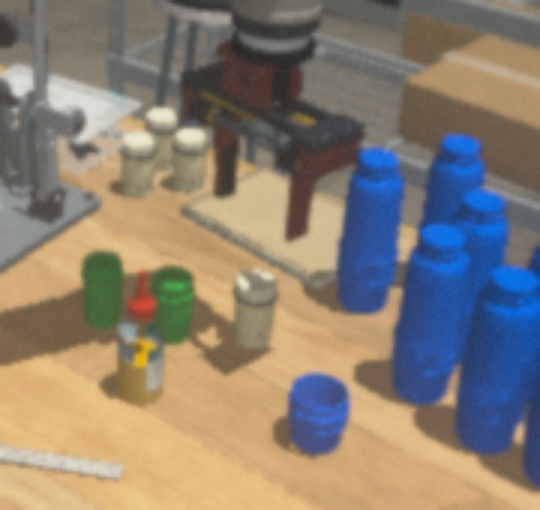

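View pics/t1.png

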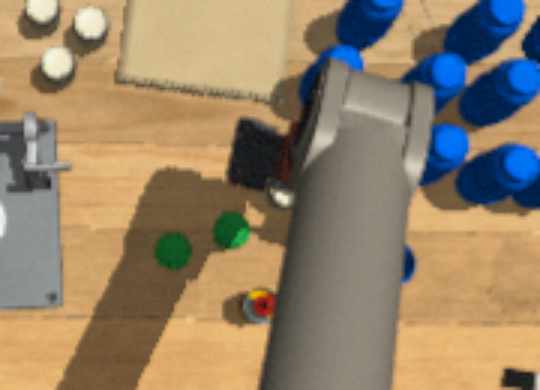

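The open fingers straddle the cartridge: in the scene crop the tips are at (225,195) and (297,238), above the cartridge top at (256,285). The greens are clear. I'll descend and grip.

Call:
{"fn": "jog_arm", "kwargs": {
  "plan": [
    [1, 2, -30, 0, 0],
    [0, 0, -30, 0, 0],
    [0, 0, -30, 0, 0],
    [0, 0, -20, 0, 0],
    [0, 0, 0, 0, 0],
    [0, 0, 0, 0, 0]
  ]
}}

```text
t: 2.3
position: [0.5697, -0.2686, 0.0447]
eef_rot: [3.141, -0.003, -0.207]
contact_force: [0.9, -0.1, 0.6]
finger_gap: 0.0879
```

Call:
{"fn": "jog_arm", "kwargs": {
  "plan": [
    [0, 0, 0, 0, 100],
    [0, 0, 0, 0, 200],
    [0, 0, 0, 0, 200],
    [0, 0, 0, 0, 200],
    [0, 0, 0, 0, 200],
    [0, 0, 0, 0, 200]
  ],
  "squeeze": 15
}}

```text
t: 2.9
position: [0.5685, -0.2679, 0.0427]
eef_rot: [3.142, 0.0, -0.206]
contact_force: [0.0, 0.2, -0.7]
finger_gap: 0.043
```

Gripped, with a 43 mm gap. Lifting and carrying it to the cup.

Call:
{"fn": "jog_arm", "kwargs": {
  "plan": [
    [0, 0, 20, 0, 200],
    [0, 0, 40, 0, 200],
    [0, 0, 45, 0, 200],
    [0, 0, 45, 0, 200],
    [0, 0, 40, 0, 200],
    [-10, 30, 0, 0.06, 200],
    [-10, 40, 0, 0.06, 200],
    [-10, 40, 0, 0.06, 200]
  ]
}}

```text
t: 3.7
position: [0.5379, -0.157, 0.2329]
eef_rot: [3.141, -0.0, -0.025]
contact_force: [0.1, 0.0, 0.0]
finger_gap: 0.0401
```

Call:
{"fn": "jog_arm", "kwargs": {
  "plan": [
    [-8, 40, 0, 0.04, 200],
    [0, 40, 0, 0.04, 200],
    [0, 45, 0, 0, 200],
    [0, 45, 0, 0, 200],
    [0, 40, 0, 0, 200],
    [0, 35, 0, 0, 200],
    [0, 26, 0, 0, 200],
    [0, 0, 0, 0, 200]
  ]
}}

```text
t: 4.5
position: [0.5298, 0.118, 0.2327]
eef_rot: [-3.139, -0.0, 0.061]
contact_force: [-0.5, 0.6, 1.1]
finger_gap: 0.0402
```

Run:
```python
from bench import r, grab_frame
import cv2
f=grab_frame("scene")["color"][:,:,::-1]; g=grab_frame("top")["color"][:,:,::-1]
cv2.imwrite("pics/s2.png",cv2.resize(f[80:270,130:310],None,fx=3,fy=3)); cv2.imwrite("pics/t2.png",cv2.resize(g[130:260,130:310],None,fx=3,fy=3)); s=r.read_state();print(s["position"],s["eef_rot"],s["joint_positions"],s["finger_gap"])
```

```text
[0.53031694 0.11312283 0.23245278] [3.14112002e+00 4.70990702e-04 5.48825632e-02] [-0.01901685  0.27481459 -0.36695489  1.84254958  0.1131472   1.04508805
 -1.94627892] 0.04042735804804974
```

View pics/s2.png

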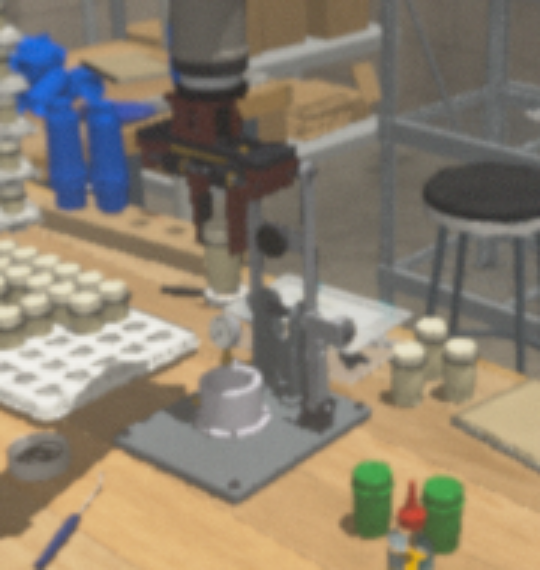

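View pics/t2.png

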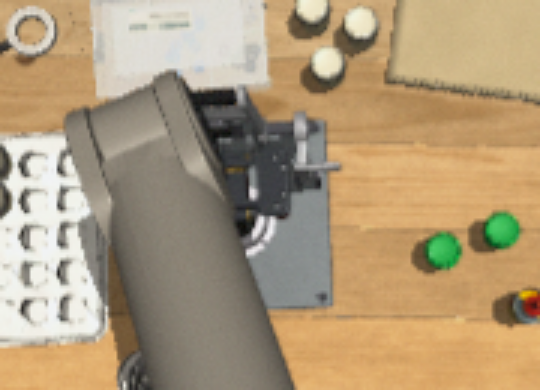

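Run:
```python
from h import *
for z in (.19,.18,.17,.2322,.262): print(z,(proj("scene",[[.5303,.1131,z]])[0]-[130,80])*3)
import cv2
from bench import grab_frame
f=grab_frame("scene")["color"][:,:,::-1]
cv2.imwrite("pics/s3.png",cv2.resize(f[120:230,160:260],None,fx=6,fy=5.4,interpolation=cv2.INTER_CUBIC))
```

```text
0.19 [223.89414276 281.90780599]
0.18 [224.39785776 290.18907054]
0.17 [224.89845497 298.41292172]
0.2322 [221.73355613 246.31608794]
0.262 [220.17308868 220.53823196]
```

View pics/s3.png

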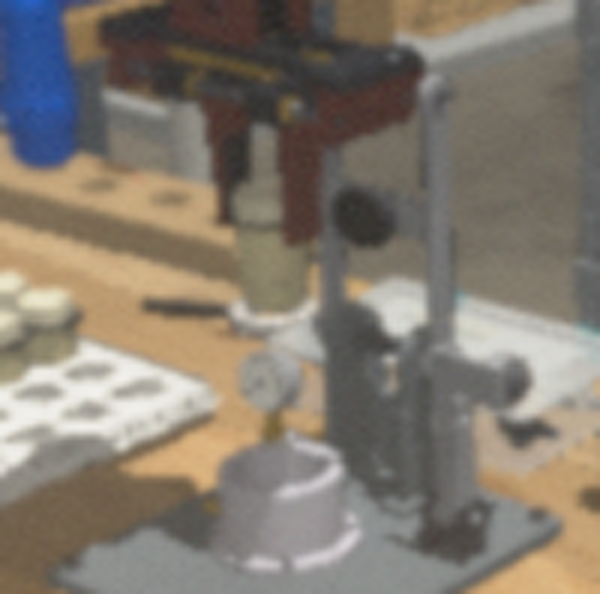

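```bash
python3 - <<'E'
from h import *
import cv2
print(atz("scene",206.5,205.8,.07))
# overlay model circles on initial images
th=.055
def ring(c,r,z): 
    a=np.linspace(0,2*np.pi,60); return np.c_[c[0]+r*np.cos(a),c[1]+r*np.sin(a),np.full(60,z)]
for cam,x0,y0,w,h,s in(("scene",175,180,60,60,9),("top",180,175,60,60,9)):
    im=cv2.imread(f"pics/{cam}0.png"); im=cv2.resize(im[y0:y0+h,x0:x0+w],None,fx=s,fy=s,interpolation=cv2.INTER_CUBIC)
    for rr,col in((.036,(0,0,255)),(.0265,(0,255,0))):
        p=(proj(cam,ring((.530,.1135),rr,.07))-[x0,y0]+.5)*s-.5
        cv2.polylines(im,[p.round().astype(int)],True,col,1)
    cv2.imwrite(f"pics/o_{cam}.png",im)
E
python3 -c "
import cv2,numpy as np
cv2.imwrite('pics/o.png',cv2.resize(np.hstack([cv2.imread('pics/o_scene.png'),cv2.imread('pics/o_top.png')]),(800,400)))"
```

```text
[0.53045252 0.11366443 0.07      ]
```

View pics/o.png

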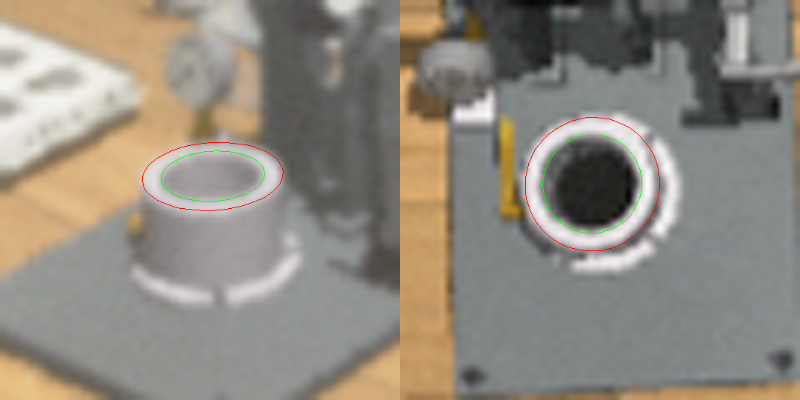

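The overlay at (.530,.1135) fits the cup rim in both views, and the cartridge hangs upright over it. Lowering it in.

Call:
{"fn": "jog_arm", "kwargs": {
  "plan": [
    [0, 0.5, -40, 0, 200],
    [0, 0, -40, 0, 200],
    [0, 0, -30, 0, 200],
    [0, 0, -10, 0, 200],
    [0, 0, -10, 0, 200],
    [0, 0, -8, 0, 200],
    [0, 0, -6, 0, 200],
    [0, 0, 0, 0, 200]
  ]
}}

```text
t: 5.45
position: [0.5306, 0.1135, 0.0887]
eef_rot: [3.141, -0.0, 0.054]
contact_force: [-0.1, -0.9, 0.1]
finger_gap: 0.04
```

Call:
{"fn": "jog_arm", "kwargs": {
  "plan": [
    [0, 0, -3, 0, 200],
    [0, 0, -3, 0, 200],
    [0, 0, -2, 0, 200],
    [0, 0, 0, 0, 200],
    [0, 0, 0, 0, 200]
  ]
}}

```text
t: 5.95
position: [0.5312, 0.1138, 0.0812]
eef_rot: [-3.141, -0.001, 0.054]
contact_force: [0.1, -0.3, 4.8]
finger_gap: 0.04
```

There's a 4.8 N upward force at the expected height, so it's on the pad. Releasing and rising.

Call:
{"fn": "jog_arm", "kwargs": {
  "plan": [
    [0, 0, 0, 0, 120],
    [0, 0, 0, 0, 60],
    [0, 0, 0, 0, 0],
    [0, 0, 0, 0, 0],
    [0, 0, 10, 0, 0],
    [0, 0, 30, 0, 0],
    [0, 0, 40, 0, 0],
    [0, 0, 40, 0, 0]
  ]
}}

```text
t: 6.75
position: [0.53, 0.1136, 0.2024]
eef_rot: [-3.142, 0.001, 0.054]
contact_force: [0.3, -0.1, 0.3]
finger_gap: 0.0876
```

Call:
{"fn": "jog_arm", "kwargs": {
  "plan": [
    [-20, -40, 30, 0, 0],
    [-10, -45, 10, 0.1, 60],
    [0, -45, 0, 0.15, 150],
    [0, -40, 0, 0.15, 255],
    [0, 0, 0, 0.15, 255],
    [0, 0, 0, 0.15, 255],
    [0, 0, 0, 0.15, 255],
    [0, 0, 0, 0.15, 255]
  ]
}}

```text
t: 7.55
position: [0.5021, -0.0475, 0.2392]
eef_rot: [3.141, -0.0, 1.039]
contact_force: [0.0, 0.4, -0.1]
finger_gap: 0.0357
```

Run:
```python
from bench import r, grab_frame
import cv2
f=grab_frame("scene")["color"][:,:,::-1]; g=grab_frame("top")["color"][:,:,::-1]
cv2.imwrite("pics/s4.png",cv2.resize(f[100:260,150:300],None,fx=3.5,fy=3.5)); cv2.imwrite("pics/t4.png",cv2.resize(g[130:260,150:310],None,fx=3.5,fy=3.5)); s=r.read_state();print(s["position"],s["eef_rot"],s["joint_positions"],s["finger_gap"],s["contact_force"])
```

```text
[ 0.50211985 -0.04742872  0.23911883] [ 3.14118263e+00 -2.98088474e-04  1.03413904e+00] [ 0.33323939  0.20755605 -0.41391697  1.91478882  0.09636282  1.03786454
 -0.65843302] 0.027363372309135763 [ 0.38194308 -0.34679846 -0.525543  ]
```

View pics/s4.png

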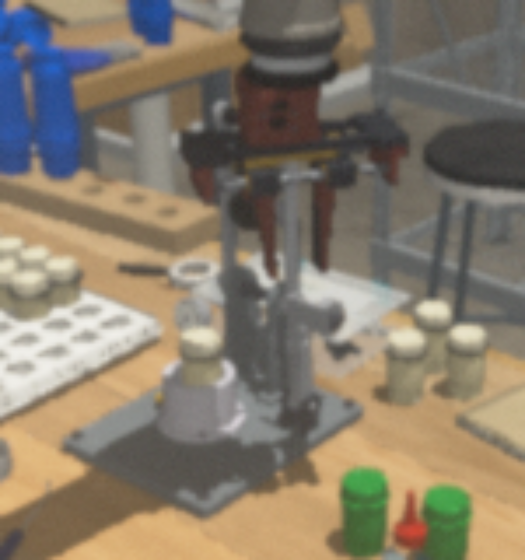

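View pics/t4.png

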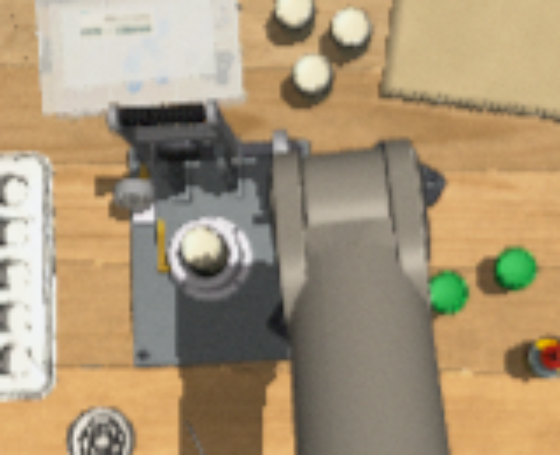

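The cartridge stands upright in the cup: its top is at (202,340) in the scene crop and centred in the top view. Next I'm going behind the catch tab with the fingers closed and the jaw axis along x.

Call:
{"fn": "jog_arm", "kwargs": {
  "plan": [
    [30, 0, 0, 0.12, 255],
    [40, 0, 0, 0.12, 255],
    [40, 0, 0, 0.12, 255],
    [28, 10, 0, 0.12, 255],
    [0, 15, 0, 0.1, 255],
    [0, 16, 0, 0, 255],
    [0, 0, 0, 0, 255]
  ]
}}

```text
t: 8.35
position: [0.6396, -0.0029, 0.2388]
eef_rot: [-3.142, -0.002, 1.612]
contact_force: [-0.3, -0.4, -0.8]
finger_gap: 0.0005
```

Run:
```python
from bench import r, grab_frame
import cv2
f=grab_frame("scene")["color"][:,:,::-1]; g=grab_frame("top")["color"][:,:,::-1]
cv2.imwrite("pics/s5.png",cv2.resize(f[90:250,150:300],None,fx=3.5,fy=3.5)); cv2.imwrite("pics/t5.png",cv2.resize(g[130:260,150:310],None,fx=3.5,fy=3.5)); s=r.read_state();print(s["position"],s["eef_rot"],s["joint_positions"],s["finger_gap"],s["contact_force"])
```

```text
[ 0.63972215 -0.00629706  0.23889708] [3.14147096e+00 7.28748771e-04 1.61057801e+00] [ 0.26855316  0.45023222 -0.49024368  1.60033341  0.22742865  1.14801879
 -0.234272  ] 0.0003548216236815649 [ 0.22847765 -0.9314206  -0.22323834]
```

View pics/s5.png

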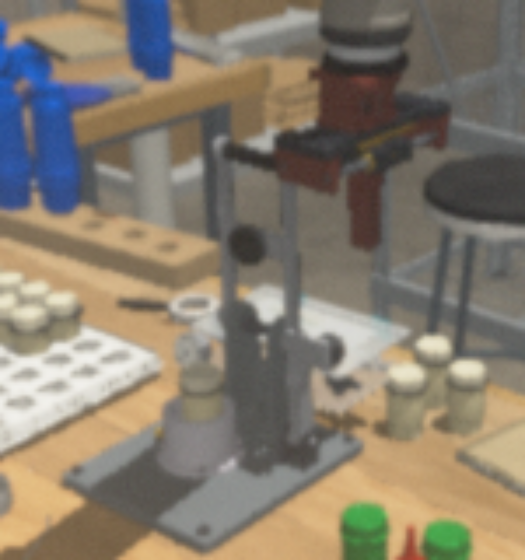

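View pics/t5.png

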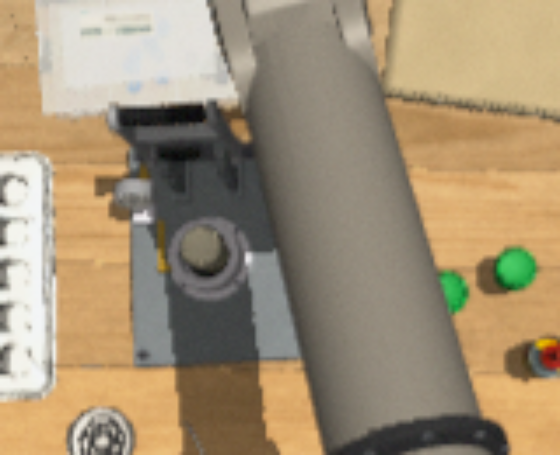

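Run:
```python
from h import *
import cv2
c=np.array([.530,.1135]);th=.055
def T(x,y,z): return [c[0]+x*np.cos(th)-y*np.sin(th),c[1]+x*np.sin(th)+y*np.cos(th),z]
im=cv2.imread("pics/scene0.png"); x0,y0,s=200,140,9
im=cv2.resize(im[y0:y0+90,x0:x0+75],None,fx=s,fy=6.6,interpolation=cv2.INTER_CUBIC)
for P,col in (([T(44,y,z) for y,z in((-82,.135),(-132,.135),(-132,.165),(-82,.165))],(0,0,255)),([T(50,-87,.045),T(44,-117,.15)],(0,255,0)),([T(95,0,.12),T(95,-90,.12)],(255,0,0))):
    p=(proj("scene",P)-[x0,y0]+.5)*[s,6.6]
    cv2.polylines(im,[p.round().astype(int)],True,col,1)
cv2.imwrite("pics/o2.png",im)
print(T(44,-117,.15),T(95,0,.3),T(-85,0,.12))
```

```text
[np.float64(50.89522295262125), np.float64(-114.29080200360804), 0.15] [np.float64(95.38634871757185), np.float64(5.3358661275714345), 0.3] [np.float64(-84.34146990519586), np.float64(-4.559143377300757), 0.12]
```

View pics/o2.png

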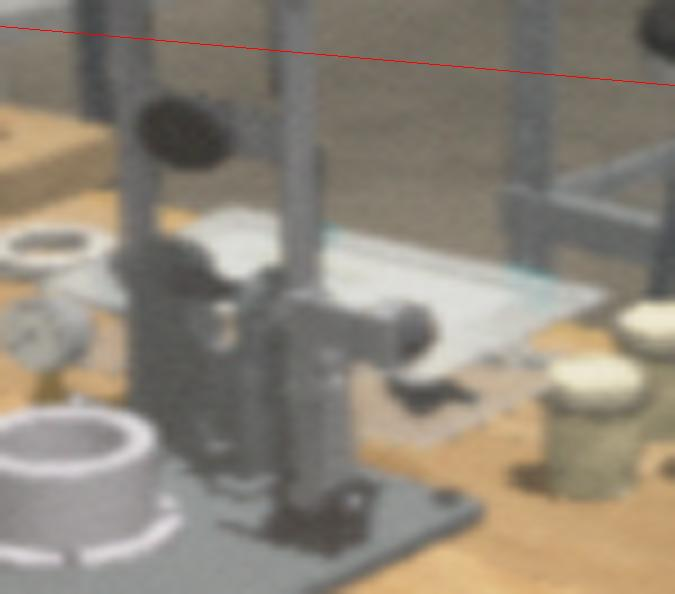

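Units slip (mm versus m). Redoing the overlay.

Run:
```python
from h import *
import cv2
c=np.array([.530,.1135]);th=.055
def T(x,y,z): x/=1e3;y/=1e3; return [c[0]+x*np.cos(th)-y*np.sin(th),c[1]+x*np.sin(th)+y*np.cos(th),z]
im=cv2.imread("pics/scene0.png"); x0,y0,s=200,140,9
im=cv2.resize(im[y0:y0+90,x0:x0+75],None,fx=s,fy=6.6,interpolation=cv2.INTER_CUBIC)
for P,col in (([T(44,y,z) for y,z in((-82,.135),(-132,.135),(-132,.165),(-82,.165))],(0,0,255)),([T(50,-87,.045),T(44,-117,.15)],(0,255,0)),([T(95,0,.12),T(95,-90,.12)],(255,0,0))):
    p=(proj("scene",P)-[x0,y0]+.5)*[s,6.6]
    cv2.polylines(im,[p.round().astype(int)],True,col,1)
cv2.imwrite("pics/o2.png",im)
print(T(44,-117,.15),T(95,0,.3),T(-85,0,.12))
```

```text
[np.float64(0.5803652229526213), np.float64(-0.0009043020036080401), 0.15] [np.float64(0.6248563487175719), np.float64(0.11872236612757144), 0.3] [np.float64(0.44512853009480413), np.float64(0.10882735662269924), 0.12]
```

View pics/o2.png

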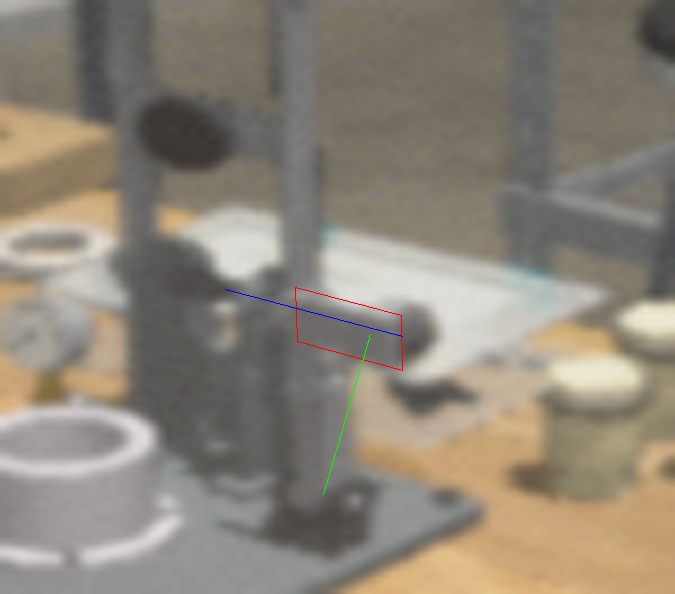

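The tab overlay matches: it spans to world y −0.016 with its rear face at x≈.583. The hinge knob ends at y≈.02, clear of the finger. I'll descend behind the tab and begin pushing.

Call:
{"fn": "jog_arm", "kwargs": {
  "plan": [
    [0, -1, -40, 0, 255],
    [0, 0, -40, 0, 255],
    [0, 0, -16, 0, 255],
    [-20, 0, 0, 0, 255],
    [-16, 0, 0, 0, 255],
    [-8, 0, 0, 0, 255],
    [-8, 0, 0, 0, 255],
    [-8, 0, -1, 0, 255]
  ]
}}

```text
t: 9.25
position: [0.5808, -0.0078, 0.1424]
eef_rot: [3.139, 0.0, 1.612]
contact_force: [0.9, -0.3, 1.2]
finger_gap: 0.0003
```

Call:
{"fn": "jog_arm", "kwargs": {
  "plan": [
    [-11, 0, -2, 0, 255],
    [-12, 0, -4, 0, 255],
    [-11, 0, -7, 0, 255],
    [-11, 0, -8, 0, 255],
    [-10, 0, -8.5, 0, 255],
    [-9, 0, -10, 0, 255],
    [-9, 0, -13, 0, 255],
    [-5, 0, -10, 0, 255]
  ]
}}

```text
t: 10.05
position: [0.501, -0.0075, 0.078]
eef_rot: [-3.141, 0.0, 1.613]
contact_force: [0.7, 0.2, -0.4]
finger_gap: 0.0003
```

Run:
```python
from bench import r, grab_frame
import cv2
f=grab_frame("scene")["color"][:,:,::-1]; g=grab_frame("top")["color"][:,:,::-1]
cv2.imwrite("pics/s6.png",cv2.resize(f[120:250,170:290],None,fx=4.5,fy=4.5)); s=r.read_state();print(s["position"],s["eef_rot"],s["finger_gap"],s["contact_force"])
```

```text
[ 0.50025959 -0.00754035  0.077497  ] [-3.13820964e+00  2.02717790e-06  1.61313128e+00] 0.0003979753127848263 [ 0.46058332 -0.49738302 -0.2322223 ]
```

View pics/s6.png

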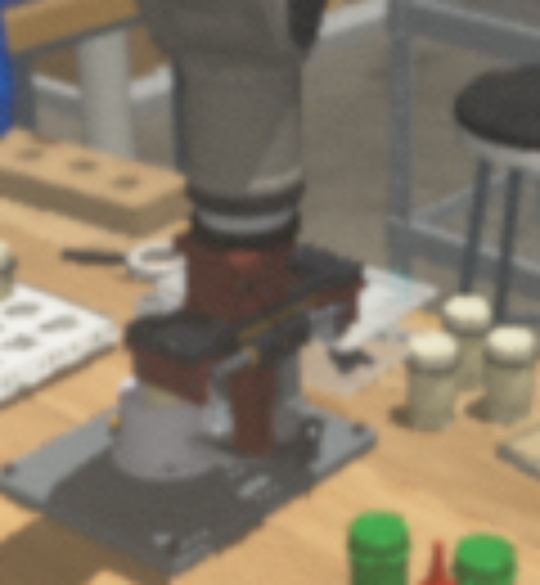

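The tab looks tipped ahead of the finger at around (225,405), but the body hides most of it. I'll press a bit further to finish the flip.

Call:
{"fn": "jog_arm", "kwargs": {
  "plan": [
    [-3, 0, -5, 0, 255],
    [-2, 0, -4, 0, 255],
    [-1, 0, -3, 0, 255],
    [0, 0, 0, 0, 255]
  ]
}}

```text
t: 10.55
position: [0.497, -0.0074, 0.0679]
eef_rot: [3.14, 0.0, 1.613]
contact_force: [-1.9, -0.8, 11.4]
finger_gap: 0.0009
```

An 11 N upward reaction shows it's at its stop. Lifting away to check.

Call:
{"fn": "jog_arm", "kwargs": {
  "plan": [
    [2, 0, 20, 0, 255],
    [0, 0, 40, 0, 255],
    [0, 0, 45, 0, 255],
    [0, 0, 45, 0, 200],
    [0, 0, 45, 0, 100],
    [0, 0, 45, 0, 80],
    [0, 0, 45, 0, 80],
    [0, 0, 20, 0, 80]
  ]
}}

```text
t: 11.35
position: [0.4995, -0.007, 0.3766]
eef_rot: [3.135, 0.001, 1.613]
contact_force: [-0.1, -0.9, 0.2]
finger_gap: 0.037
```

Run:
```python
from bench import r, grab_frame
import cv2
f=grab_frame("scene")["color"][:,:,::-1]; g=grab_frame("top")["color"][:,:,::-1]
cv2.imwrite("pics/s7.png",cv2.resize(f[120:250,170:290],None,fx=4.5,fy=4.5)); cv2.imwrite("pics/t7.png",cv2.resize(g[130:260,150:310],None,fx=3.5,fy=3.5)); s=r.read_state();print(s["position"],s["eef_rot"],s["finger_gap"],s["contact_force"])
```

```text
[ 0.49976925 -0.00709988  0.37548071] [3.13509329e+00 6.86254735e-04 1.61263087e+00] 0.045288436952878604 [ 0.72578334 -0.36620757 -0.29101094]
```

View pics/s7.png

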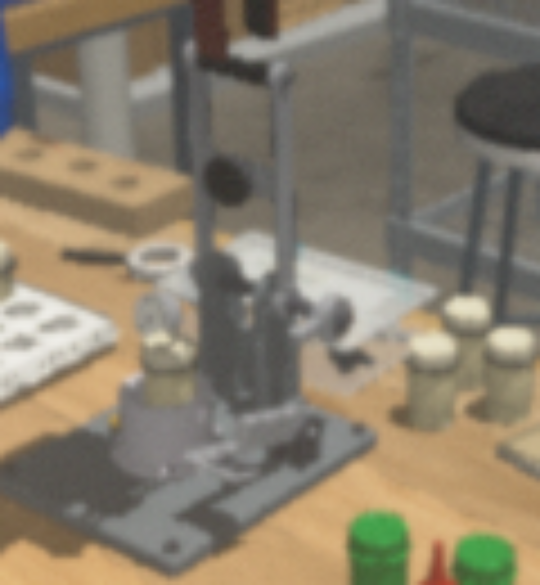

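View pics/t7.png

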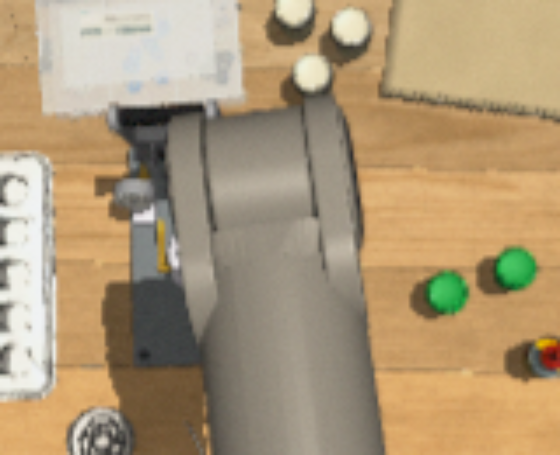

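The catch lies forward, bar at about (240,440), and the cartridge is still upright. Checking the crossbar position against the model.

Run:
```python
from h import *
import cv2
c=np.array([.530,.1135]);th=.055
def T(x,y,z): x/=1e3;y/=1e3; return [c[0]+x*np.cos(th)-y*np.sin(th),c[1]+x*np.sin(th)+y*np.cos(th),z]
out=[]
for cam,x0,y0 in(("scene",200,110),("top",165,145)):
    im=cv2.imread(f"pics/{cam}0.png");s=9
    im=cv2.resize(im[y0:y0+45,x0:x0+45],None,fx=s,fy=s,interpolation=cv2.INTER_CUBIC)
    for P,col in (([T(95,-36,.3),T(95,36,.3)],(0,0,255)),):
        p=(proj(cam,P)-[x0,y0]+.5)*s
        cv2.polylines(im,[p.round().astype(int)],True,col,1)
    out.append(im)
cv2.imwrite("pics/o3.png",cv2.resize(np.hstack(out),(800,400)))
```

```text
(no output)
```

View pics/o3.png

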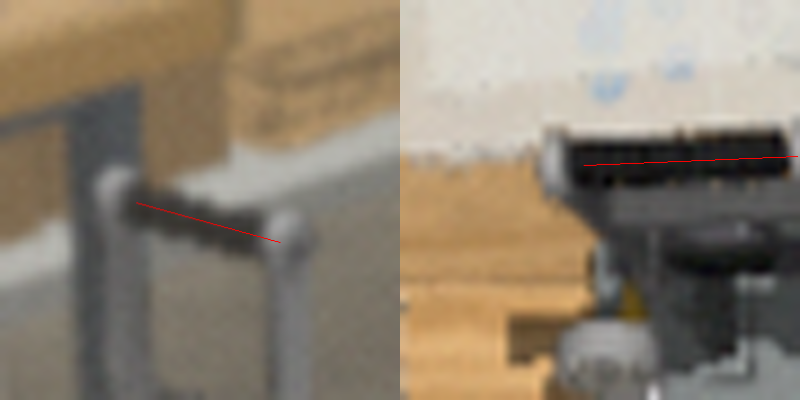

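Good match (shift about +2 mm). Moving over the crossbar at ≈(.627,.121,.300).

Call:
{"fn": "jog_arm", "kwargs": {
  "plan": [
    [30, 30, 0, 0.015, 80],
    [32, 32, 0, 0, 80],
    [32, 32, 0, 0, 80],
    [33, 34, 0, 0, 80],
    [0, 0, 0, 0, 80],
    [0, 0, -30, 0, 80],
    [0, 0, 0, 0, 80]
  ]
}}

```text
t: 12.15
position: [0.623, 0.1194, 0.3369]
eef_rot: [-3.133, 0.002, 1.628]
contact_force: [-1.2, -0.5, -0.5]
finger_gap: 0.0602
```

Run:
```python
from bench import r, grab_frame
import cv2
f=grab_frame("scene")["color"][:,:,::-1]
cv2.imwrite("pics/s8.png",cv2.resize(f[80:210,170:290],None,fx=4.5,fy=4.5)); s=r.read_state();print(s["position"],s["eef_rot"],s["finger_gap"],s["contact_force"])
```

```text
[0.62368691 0.11936971 0.33923873] [-3.13604243e+00  1.51468376e-03  1.62760595e+00] 0.060288849089400326 [-0.40099325  0.13164786 -0.0011062 ]
```

View pics/s8.png

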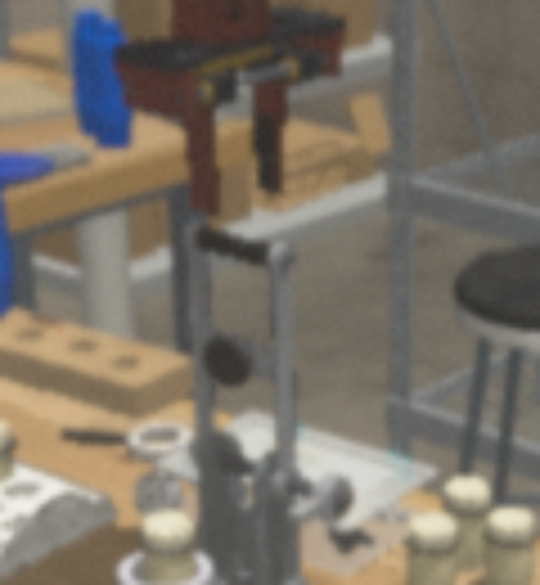

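The fingers straddle the crossbar, one in front at (205,210) and one behind at (270,190). Descending and pinching.

Call:
{"fn": "jog_arm", "kwargs": {
  "plan": [
    [3, 1.5, -20, 0, 80],
    [0, 0, -20, 0, 80],
    [0, 0, -17, 0, 80],
    [0, 0, 0, 0, 80],
    [0, 0, 0, 0, 255],
    [0, 0, 0, 0, 255],
    [0, 0, 0, 0, 255],
    [0, 0, 0, 0, 255]
  ],
  "squeeze": 20
}}

```text
t: 13.0
position: [0.6285, 0.1222, 0.2859]
eef_rot: [3.14, -0.0, 1.628]
contact_force: [-0.3, 0.8, 0.1]
finger_gap: 0.0317
```

Call:
{"fn": "jog_arm", "kwargs": {
  "plan": [
    [0, 0, 0, 0, 255],
    [0, 0, 0, 0, 255]
  ]
}}

```text
t: 13.2
position: [0.6254, 0.122, 0.2845]
eef_rot: [-3.135, 0.001, 1.628]
contact_force: [-9.8, -1.8, 6.3]
finger_gap: 0.0175
```

Run:
```python
import numpy as np
th=np.r_[0:1.5:0.1,1.5,1.57]
p=np.c_[-180*np.sin(th)*.9985,-180*np.sin(th)*.055,180*np.cos(th)]
for a,d in zip(th[1:],np.diff(p,axis=0).round(1)): print(a.round(2),d.tolist())
print(p[-1])
```

```text
0.1 [-17.9, -1.0, -0.9]
0.2 [-17.8, -1.0, -2.7]
0.3 [-17.4, -1.0, -4.5]
0.4 [-16.9, -0.9, -6.2]
0.5 [-16.2, -0.9, -7.8]
0.6 [-15.3, -0.8, -9.4]
0.7 [-14.3, -0.8, -10.9]
0.8 [-13.1, -0.7, -12.3]
0.9 [-11.9, -0.7, -13.5]
1.0 [-10.5, -0.6, -14.6]
1.1 [-8.9, -0.5, -15.6]
1.2 [-7.3, -0.4, -16.4]
1.3 [-5.7, -0.3, -17.1]
1.4 [-3.9, -0.2, -17.6]
1.5 [-2.2, -0.1, -17.9]
1.57 [-0.5, -0.0, -12.6]
[-1.79729943e+02 -9.89999686e+00  1.43338808e-01]
```

Call:
{"fn": "jog_arm", "kwargs": {
  "plan": [
    [-9, -0.5, 0, 0, 255],
    [-9, -0.5, -1, 0, 255],
    [-18, -1, -2.5, 0, 255],
    [-17.5, -1, -4.5, 0, 255],
    [-17, -1, -6, 0, 255],
    [0, 0, 0, 0, 255]
  ],
  "squeeze": 30
}}

```text
t: 13.8
position: [0.5562, 0.1176, 0.2711]
eef_rot: [3.141, 0.001, 1.628]
contact_force: [2.2, 0.3, 1.1]
finger_gap: 0.0173
```

The lever moves freely past the block with only 2 N. Continuing round the arc.

Call:
{"fn": "jog_arm", "kwargs": {
  "plan": [
    [-16, -1, -8, 0, 255],
    [-15.5, -1, -9.5, 0, 255],
    [-14.5, -1, -11, 0, 255],
    [-13, -0.5, -12, 0, 255],
    [-12, -0.5, -13.5, 0, 255],
    [-10.5, -0.5, -14.5, 0, 255],
    [-9, -0.5, -15.5, 0, 255],
    [0, 0, 0, 0, 255]
  ]
}}

```text
t: 14.6
position: [0.4641, 0.1119, 0.1857]
eef_rot: [-3.135, 0.003, 1.628]
contact_force: [-8.0, -2.5, 8.1]
finger_gap: 0.0168
```

Call:
{"fn": "jog_arm", "kwargs": {
  "plan": [
    [-8.5, -0.5, -15.5, 0, 255],
    [-6, -0.5, -17, 0, 255],
    [-4, 0, -17.5, 0, 255],
    [0, 0, 0, 0, 255]
  ]
}}

```text
t: 15.0
position: [0.4474, 0.1109, 0.1359]
eef_rot: [-3.138, 0.002, 1.628]
contact_force: [-4.6, -4.8, 5.1]
finger_gap: 0.0173
```

Call:
{"fn": "jog_arm", "kwargs": {
  "plan": [
    [-1.5, 0, -9, 0, 255],
    [-1, 0, -9, 0, 255],
    [0, 0, -6, 0, 255],
    [0, 0, -6, 0, 255],
    [0, 0, 0, 0, 255]
  ]
}}

```text
t: 15.5
position: [0.4448, 0.1108, 0.1071]
eef_rot: [-3.137, 0.003, 1.627]
contact_force: [-7.8, -5.5, 8.6]
finger_gap: 0.0171
```

Run:
```python
from bench import r, grab_frame
import cv2
f=grab_frame("scene")["color"][:,:,::-1]; g=grab_frame("top")["color"][:,:,::-1]
cv2.imwrite("pics/s9.png",cv2.resize(f[110:250,150:290],None,fx=4.2,fy=4.2)); cv2.imwrite("pics/t9.png",cv2.resize(g[130:260,150:310],None,fx=3.5,fy=3.5)); s=r.read_state();print(s["position"],s["eef_rot"],s["finger_gap"],s["contact_force"])
```

```text
[0.4447662  0.11072564 0.1074147 ] [-3.13726943e+00  2.89828598e-03  1.62701911e+00] 0.017683291310813365 [-8.60946797 -5.31116018  8.0306324 ]
```

View pics/s9.png

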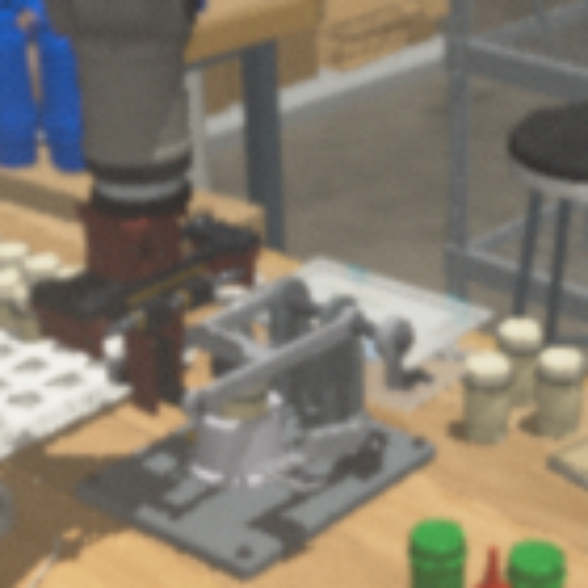

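View pics/t9.png

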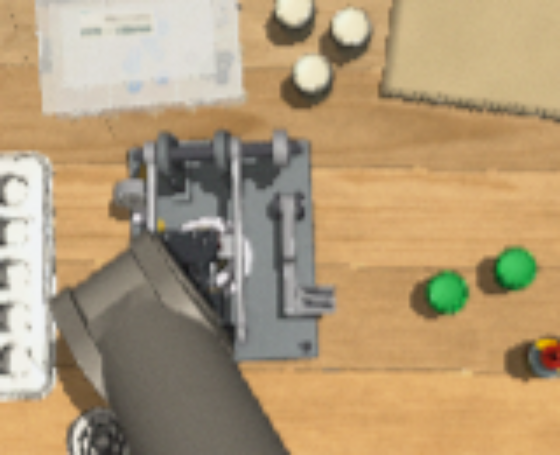

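The lever is near level with the foot on the cartridge, and the catch is flat forward. I'll press on to the hard stop.

Call:
{"fn": "jog_arm", "kwargs": {
  "plan": [
    [-1, -0.5, -3, 0, 255],
    [0, 0, -2, 0, 255],
    [0, 0, 0, 0, 255],
    [0, 0, 0, 0, 255]
  ],
  "squeeze": 40
}}

```text
t: 16.0
position: [0.4448, 0.1108, 0.1038]
eef_rot: [-3.14, 0.003, 1.627]
contact_force: [-9.4, -5.7, 21.4]
finger_gap: 0.0172
```

Call:
{"fn": "jog_arm", "kwargs": {
  "plan": [
    [0, 0, -2, 0, 255],
    [0, 0, 0, 0, 255],
    [0, 0, 0, 0, 255]
  ]
}}

```text
t: 16.3
position: [0.4448, 0.1108, 0.1028]
eef_rot: [-3.14, 0.004, 1.627]
contact_force: [-15.0, -7.7, 34.2]
finger_gap: 0.0172
```

Run:
```python
from bench import r, grab_frame
from h import *
import cv2
f=grab_frame("scene")["color"][:,:,::-1]; s=r.read_state();print(s["position"],s["finger_gap"],s["contact_force"])
c=np.array([.530,.1135]);th=.055
def T(x,y,z): x/=1e3;y/=1e3; return [c[0]+x*np.cos(th)-y*np.sin(th),c[1]+x*np.sin(th)+y*np.cos(th),z]
x0,y0,k=165,155,6
im=cv2.resize(f[y0:y0+90,x0:x0+100],None,fx=k,fy=k,interpolation=cv2.INTER_CUBIC)
for l,col in((1.57,(0,0,255)),(1.5,(0,255,0)),(1.44,(255,0,0))):
    p=(proj("scene",[T(95,-41,.12),T(95-180*np.sin(l),-41,.12+.18*np.cos(l))])-[x0,y0]+.5)*k
    cv2.polylines(im,[p.round().astype(int)],False,col,1)
cv2.imwrite("pics/s10.png",im)
```

```text
[0.44484562 0.11080081 0.10281872] 0.016833622720611983 [-13.72847794  -6.58610383  35.50101423]
```

View pics/s10.png

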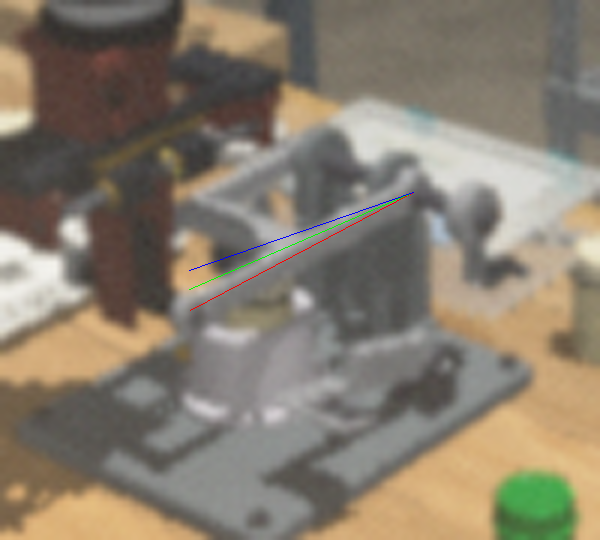

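The arm matches the 1.57 rad line, and the force climbs 13 N for the last 1 mm, which is the hard stop. I'll ease the push slightly, keeping it well above the 8 N needed.

Call:
{"fn": "jog_arm", "kwargs": {
  "plan": [
    [0, 0, 1.5, 0, 255],
    [0, 0, 0, 0, 255],
    [0, 0, 0, 0, 255],
    [0, 0, 0, 0, 255]
  ]
}}

```text
t: 16.75
position: [0.4448, 0.1107, 0.1036]
eef_rot: [-3.14, 0.003, 1.627]
contact_force: [-11.5, -5.7, 23.5]
finger_gap: 0.0171
```

Run:
```python
from bench import r
print(r.read_state()["contact_force"]); print(r.finish_job())
```

```text
[-11.47153817  -5.72592089  23.53913849]
the job is handed in; nothing more can be done
None
```

The leak test is set up and I handed the job in at about 16.8 s, with the gripper still holding the crossbar fully down. No verdict was reported.

1. **Cartridge:** I gripped the lone cream cartridge near its top and lowered it into the cup. It met the pad at the expected height with about 5 N, and the pictures show it upright and centred.
2. **Catch:** I flipped it over toward the operator with the closed fingers until it met its stop at about 11 N. The pictures show it lying forward.
3. **Lever:** I then pinched the crossbar and led it round the arc. It went freely past the point where the catch would have blocked it.

**Last checks:**
- **Lever position:** The lever's arm lies on the projected 1.57 rad line in the scene picture. The force rose 13 N over the last millimetre, which I took as the hard stop.
- **Push held:** I eased back to about 23 N downward, with the sleeve still pinched (17 mm gap).
- **Side force:** About 11 N of force in x remained at the grip. I put this down to a few millimetres of error in where I placed the hinge.
- **Highest force:** The vertical force read at the wrist peaked at about 35 N.
- **Other parts:** I touched none of them, and nothing visible in the pictures had moved. I did not check each one at the end.

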